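Tuck the flap of the gym accessory case

ROBOT

A 6-joint arm with a two-finger parallel gripper is mounted at the origin on the work surface. World frame = base frame: x ahead of the robot, y to its left, z up, the work surface at z = 0. Lengths are in m, angles in degrees, forces in N, time in s.
With the tool pointing down it reaches from about 0.4 to 0.825 m from the base axis. Payload 7 kg.
Tool frame: the origin (TCP) lies at the very end of the fingers, on their centre line; the grasp point (between the pads) lies 19 mm behind it (r.grasp_offset is the z of the grasp point in the tool frame, in m); z points along the fingers, y is the direction in which the jaws open and shut (so a half turn about z gives the same grasp; the last joint's range is limited). The gripper opens to 88 mm and grips with 3 to 60 N. Pads are 19 mm wide; open, the fingers measure 130 mm over their backs; the gripper's body (78 mm by 193 mm) begins 47 mm behind the grasp point.
Start: joints at [-60.269, 20.546, 0.682, 0, -70.136, -16.507], TCP at [0.154, -0.657, 0.227] pointing down, gripper open.
Joint ranges: [-176.03, 176.03], [-82.01, 121.73], [-58.28, 71.71], [-173.87, 95.51], [-174.79, -0.11], [-173.66, 173.66]. Speed limits (degrees/s): [136.94, 136.94, 172.46, 180, 180, 180].

INTERFACE

Orientations are given as [roll, pitch, yaw] about the fixed x, y, z axes, in that order (R = Rz(yaw) Ry(pitch) Rx(roll)).
In Python, from plant import r, capture, calibration, order gives the robot as it stands.
- The arm moves only by the tool servo_tool, never from a script. Its arguments are lists of equal length, an entry for each row: "grip": the closure, from -1 (fully open) to 1 (shut), so that 0 is half open; "translation": the shift along the tool's x, y, z in m, a list of three; "turn": the turn about the tool's z in rad. A call has 1 to 10 rows; each row is the pose to reach, as a shift and turn from the pose commanded when the call began, along the tool's axes at that moment; what a row does not reach only later rows make up. A row lasts 1/12 s, in which the tool goes at most 41.7 mm and 7.16 degrees, less where a joint would pass 70% of its speed; a pose out of reach is approached as far as the arm can. A call with a gripper value outside its range is refused whole. The fingers move at their own pace and stop on an object; "newtons" is the grip in N (left out, the last holds). Time passes only in rows, so rows that repeat a pose let the fingers close. It gives the time, the measured TCP pose, the force and the opening at its end, in the units of the state.
- r.get_state(): the state, without advancing time (a new reading comes with each control period).
- capture(name): name is "scene" or "top" or "wrist"; returns (picture, depth): 400x640x3 uint8, blue, green, red; 400x640 float32, m along the optical axis (not along the pixel's ray), 0 where there is no reading.
- calibration(name): a dict with "fx", "fy", "cx", "cy" (pixels), "view" (4x4, takes a point from world to camera coordinates). Camera axes: x right, y up, looking along -z (the intrinsics and any distortion apply to the point x, -y, -z); pixel columns grow to the right and rows downward; lengths in m; the calibration is good to about 2 mm. A picture is of the moment at which its call begins: read the wrist's pose just before it. calibration takes no time and is no camera call; for the wrist camera it gives the pose at the moment of the call.
- order.close_job(): hands the job in, once; it reports no verdict.
The state is a dict: "time_s": time; "joints": joint angles; "qd": joint speeds; "joint_torque": joint torques, N m; "tcp_pos": TCP position; "eef_rot": TCP orientation; "contact_force": force on the tool from outside, world axes, zero at the start; "moment": the same for the moment, N m; "gripper_width": finger opening in m.
Only numpy, scipy, OpenCV 4.12 (cv2) and the standard library are available. Lean on these libraries where they do the work, as an engineer would, in place of code of your own. Each camera call takes 0.05 s, during which the arm holds its last target.

TASK

Close the accessory case with the fingers only: fold its hinged flap over until it lies flat, then, keeping it pressed flat, push it towards the lip so that its edge slides beneath the lip, fully home, and stays there by itself. Do not pinch the flap, and leave everything standing around and inside the case where it is.

Things in the scene. Friction and masses are not known exactly. Their poses are not given: they have to be found in the camera images.
- case: Grey plastic case on the table, too well held to be shoved: 200 mm long (x), 150 mm wide (y). Origin: centre of its underside, z up; x points from the hinge end to the lip end. Walls 4 mm thick, 56 mm high; a rear deck, top 56 mm high, covers x = -100 to -55 mm; the rest is an open mouth, covered by the flap. At the +x end the retaining lip overhangs the mouth over the whole width.
- lip_edge (a point): Middle of the front of the lip, at case x = 78 mm, z = 68.5 mm; axes as the case's. The lip covers case x = 78 to 100 mm: flat underside (x from 84 mm) 65.5 mm above the table, top 69.5 mm; its front 6 mm is bent up as a lead-in, reaching 72 mm high.
- flap_hinge (a point): Middle of the flap's hinge axis (parallel to case y), at case x = -50 mm + value of joint tuck, y = 0, z = 60.5 mm. Axes as the case's. It slides along case x with the flap.
- flap_edge (a point): Middle of the flap's free edge on the outer face, 125 mm from the hinge axis. x axis: from hinge to free edge; y: along the hinge; z: out of the outer face (up when the flap is closed, away from the mouth, to case -x, when it stands open).
- flap_step (a point): Foot of the step on the flap's outer face, 85 mm from the hinge axis, on the middle line; axes as flap_edge. The step is a rib 95 mm wide: a square face 10 mm high towards the hinge, sloping down to the free edge side, ending 105 mm from the hinge. A fingertip on the outer face on its hinge side can press the flap down and push it along.
- flap_face: White plastic outer panel of the flap with its step: 118 mm wide, 2.5 mm thick, reaching 125 mm from the hinge. Origin on the hinge axis, axes as flap_edge; its outer face is at z = 2.5 mm. With the liner the flap is 5 mm thick.
- flap_liner: Under panel of the flap, 110 mm wide, 2.5 mm thick, its outer edge 9 mm short of the free edge. Origin and axes as flap_face. It faces the inside of the case. Pinching the flap means pressing on liner and outer panel at once.
- flap (a joint): Hinge angle, rad: 0 = flat over the mouth, pi/2 = upright, at most 1.95. A weak spring (at most about 0.07 N m) with little friction opens an untucked flap again to nearly upright.
- tuck (a joint): Slide of the whole flap with its hinge along case +x, m: 0 = back, 0.018 = home (stop). Rubs with about 4 N, stays where left. At 0 the flat flap's edge is 3 mm short of the lip; at home it reaches 15 mm under it. The lip blocks an edge that is not flat; a flap slid forward before it is flat lands on top of the lip.
- grip: Loose black handle grip with metal end rings, 112 mm long, 34 mm thick, lying inside the case across it; leave it.
- tub: Chalk tub with black cap, diameter 68 mm, 72 mm tall, beside the case; leave it. Origin under its centre.
- timer: Black interval timer, 62 x 50 x 24 mm, beside the case; leave it. Origin under its centre.
- pull: Steel pull handle lying beyond the lip end, 106 x 73 mm, 26 mm high; leave it. Origin under the middle of its black grip.
- dumbbell: Small black hexagonal dumbbell, 175 mm long, 56 mm high; leave it. Origin under its centre.
- shaker: Pale, translucent drinking bottle, diameter 84 mm, 190 mm tall; leave it. Origin under its centre.
- remote: Black remote control, 160 x 42 x 16 mm; leave it. Origin under its centre.
Not all that is in view belongs to the job. Leave any orange, red or turquoise look-alike of the case alone.

How it is judged:
By the outcome, as a careful person would: the job done as asked, in the order asked, and still so for the second after the job is handed in, with the robot touching nothing.
It also fails if it takes over 38 s, if anything falls off the work surface, if the arm or the gripper's body presses on something with over 40 N, if the wrist force passes 120 N, or if a joint passes its speed limit or range.

## Working session

There is one attempt and no reset: what is moved stays moved. The work goes in short steps, Python scripts to look and compute and a tool call to move; the robot and the scene stay as the last step left them, time stands still between calls to the robot, and variables do not carry over. Pictures are saved under pics/ and viewed, and the job is handed in when it is done.

Besides the shell and the picture viewer there is one more tool, called after "Emit:" as name([rows], argument=value, ...), one row to a line, values as JSON. servo_tool: Moves the arm, as the interface text tells. Its arguments: {"type":"object","properties":{"grip":{"type":"array","items":{"type":"number"}},"translation":{"type":"array","items":{"type":"array","items":{"type":"number"}}},"turn":{"type":"array","items":{"type":"number"}},"newtons":{"type":"number"}},"required":["grip","translation","turn"]}

```bash
mkdir -p pics
python3 - <<'E'
from plant import r,capture,calibration,order
import cv2,numpy as np
print(r.get_state())
for n in ["scene","top"]:
    p,d=capture(n); cv2.imwrite(f"pics/{n}0.png",p); np.save(f"{n}0.npy",d); c=calibration(n); print(n,c); np.save(f"{n}c.npy",c,allow_pickle=True)
E
```

```text
{'time_s': 0.0, 'joints': array([-6.02692447e+01,  2.05921093e+01,  6.35867668e-01, -2.01763760e-02,
       -7.01371866e+01, -1.65058377e+01]), 'qd': array([-0.13036799, -0.04234563, -0.00341337, -0.09356788,  0.03559918,
        0.015478  ]), 'joint_torque': array([ 7.72927215e-04, -5.82726574e+01,  2.93059230e+01,  6.99738085e+00,
        6.92600326e-03, -1.44515402e-04]), 'tcp_pos': array([ 0.15427748, -0.65663982,  0.22563082]), 'eef_rot': array([ 1.79905033e+02, -8.36117233e-03, -1.66781946e+02]), 'contact_force': array([ 0.76357083, -1.09357523, -0.62894835]), 'moment': array([-0.01599682, -0.01098538, -0.027137  ]), 'gripper_width': 0.08746512077206983}
scene {'fx': 438.45834934216157, 'fy': 438.45834934216157, 'cx': 318.7593094853341, 'cy': 201.73540352480546, 'view': array([[ 0.68038123,  0.73276913,  0.01143637, -0.35648375],
       [-0.55931204,  0.50911505,  0.65419562,  0.24792637],
       [ 0.47355192, -0.45149892,  0.75623892, -1.68490481],
       [ 0.        ,  0.        ,  0.        ,  1.        ]])}
top {'fx': 387.28914166550334, 'fy': 387.28914166550334, 'cx': 321.70289261624936, 'cy': 194.58213024280167, 'view': array([[-4.00797693e-04, -9.99998595e-01, -1.62770467e-03,
        -2.57505278e-02],
       [ 9.98660116e-01, -4.84489951e-04,  5.17468562e-02,
        -5.38640799e-01],
       [-5.17475721e-02, -1.60478372e-03,  9.98658907e-01,
        -1.18447619e+00],
       [ 0.00000000e+00,  0.00000000e+00,  0.00000000e+00,
         1.00000000e+00]])}
```

View pics/scene0.png

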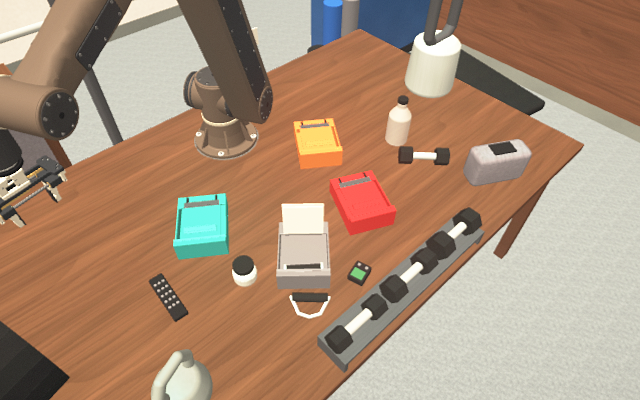

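View pics/top0.png

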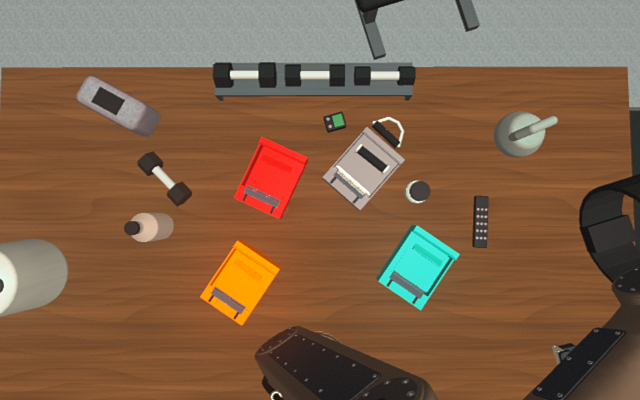

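The scene shows the grey case at scene px (303,255), with the white flap standing open at (303,219). In the top view it is at px (363,168). The other cases are orange, red and turquoise look-alikes: top px (240,283), (271,177) and (418,267). Only the grey one fits the description. I'll enlarge it and measure it.

```bash
cat > h.py <<'E'
import numpy as np,cv2
def world(d,c,mask=None):
    v,u=np.mgrid[0:400,0:640]
    X=np.stack([(u-c['cx'])/c['fx']*d,-(v-c['cy'])/c['fy']*d,-d],-1)
    T=np.linalg.inv(c['view'])
    return X@T[:3,:3].T+T[:3,3]
def proj(P,c):
    P=np.atleast_2d(P); q=P@c['view'][:3,:3].T+c['view'][:3,3]
    return np.c_[c['cx']+c['fx']*q[:,0]/-q[:,2], c['cy']+c['fy']*-q[:,1]/-q[:,2]]
E
python3 - <<'E'
from h import *
t=cv2.imread('pics/top0.png');s=cv2.imread('pics/scene0.png')
a=cv2.resize(t[105:225,300:440],None,fx=4,fy=4,interpolation=2); cv2.imwrite('pics/topcrop.png',a)
a=cv2.resize(s[185:330,225:385],None,fx=4,fy=4,interpolation=2); cv2.imwrite('pics/scrop.png',a)
c=np.load('topc.npy',allow_pickle=True).item(); d=np.load('top0.npy'); W=world(d,c)
print(W[150,250],W[168,363])
# case points: grey, in region, z 50-75
reg=np.zeros((400,640),bool);reg[120:215,318:410]=1
P=W[reg&(d>0)]
for z0,z1 in [(0.03,.05),(.05,.06),(.06,.066),(.066,.075),(.075,.12),(.12,.2),(.2,.4)]:
    m=(P[:,2]>z0)&(P[:,2]<z1); print(z0,m.sum(),P[m].mean(0) if m.any() else '')
m=(P[:,2]>.052)&(P[:,2]<.075)
r=cv2.minAreaRect((P[m][:,:2]*1000).astype(np.float32)); print(r)
m=(P[:,2]>.066)&(P[:,2]<.075); print('lip',cv2.minAreaRect((P[m][:,:2]*1000).astype(np.float32)))
E
```

```text
[0.67990588 0.19964513 0.00107116] [ 0.62244703 -0.15532299  0.0036942 ]
0.03 282 [ 0.62134521 -0.18477888  0.03573484]
0.05 781 [ 0.56600995 -0.10744831  0.0553879 ]
0.06 88 [ 0.62814304 -0.16068012  0.06312345]
0.066 334 [ 0.68153419 -0.20648059  0.06953663]
0.075 5 [ 0.65024365 -0.14630347  0.08819903]
0.12 229 [ 0.56742243 -0.10668581  0.164329  ]
0.2 0 
((589.2800903320312, -179.01560974121094), (230.01121520996094, 200.78759765625), 48.558570861816406)
lip ((627.2437133789062, -158.75807189941406), (149.18028259277344, 169.81460571289062), 48.301177978515625)
```

View pics/topcrop.png

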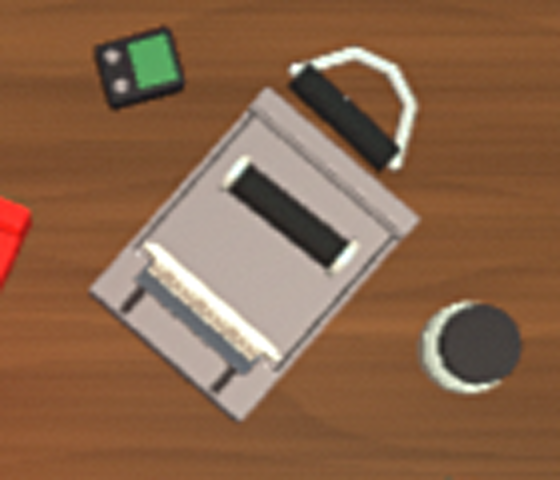

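View pics/scrop.png

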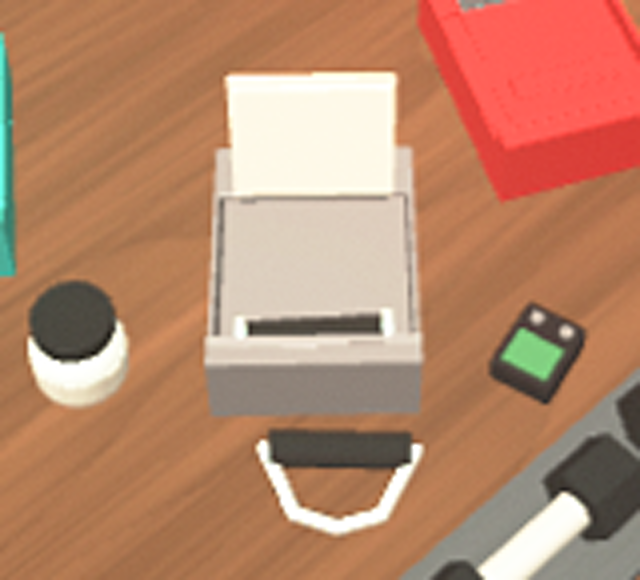

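Run:
```python
from h import *
c=np.load('topc.npy',allow_pickle=True).item(); d=np.load('top0.npy'); W=world(d,c)
def ray(u,v,z):
    T=np.linalg.inv(c['view']); o=T[:3,3]; k=T[:3,:3]@np.array([(u-c['cx'])/c['fx'],-(v-c['cy'])/c['fy'],-1]); return o+k*(z-o[2])/k[2]
L=[ray(367,127,.0695),ray(405,159.5,.0695)];H=[ray(322.5,177.5,.056),ray(360,209.5,.056)]
for p in L+H: print(p.round(4))
A=(L[0]+L[1])/2;B=(H[0]+H[1])/2
print('len',np.linalg.norm((A-B)[:2]),np.linalg.norm((L[0]-L[1])),np.linalg.norm(H[0]-H[1]),'yaw',np.degrees(np.arctan2(*(A-B)[[1,0]])),'centre',(A+B)/2)
reg=np.zeros((400,640),bool);reg[120:215,318:410]=1
P=W[reg&(d>0)]
C=((A+B)/2)[:2]
from scipy.optimize import minimize
m=(P[:,2]>.052)&(P[:,2]<.073)
yaw=np.arctan2(*(A-B)[[1,0]])
R=np.array([[np.cos(yaw),np.sin(yaw)],[-np.sin(yaw),np.cos(yaw)]])
q=(P[:,:2]-C)@R.T
m&=(abs(q[:,0])<.11)&(abs(q[:,1])<.085)
r=cv2.minAreaRect((P[m][:,:2]*1000).astype(np.float32)); print(r, m.sum())
f=m
f=(P[:,2]>.066)&(P[:,2]<.073)&(abs(q[:,0])<.11)&(q[:,0]>.05)&(abs(q[:,1])<.085); print('lip',cv2.minAreaRect((P[f][:,:2]*1000).astype(np.float32)))
f=(P[:,2]>.078)&(abs(q[:,1])<.085)&(abs(q[:,0])<.12)
Q=np.c_[q,P[:,2]][f]; print('flap',Q.min(0),Q.max(0))
for z in np.arange(.08,.2,.01):
    g=(Q[:,2]>z)&(Q[:,2]<=z+.01)
    if g.any(): print(z.round(2),g.sum(),Q[g].min(0).round(3),Q[g].max(0).round(3))
# scene view flap
cs=np.load('scenec.npy',allow_pickle=True).item(); Ws=world(np.load('scene0.npy'),cs)
reg=np.zeros((400,640),bool);reg[200:290,270:340]=1
Ps=Ws[reg]; q=np.c_[(Ps[:,:2]-C)@R.T,Ps[:,2]]
g=(q[:,2]>.075)&(abs(q[:,1])<.08)&(abs(q[:,0]+.05)<.05); print('scene flap',g.sum(),np.percentile(q[g],[1,50,99],axis=0)); print(np.polyfit(q[g][:,2],q[g][:,0],1))
g=(q[:,2]>.067)&(q[:,2]<.073)&(q[:,0]>.06)&(q[:,0]<.11);print('lip scene',q[g].min(0),q[g].max(0))
```

```text
[ 0.7371 -0.161   0.0695]
[ 0.6397 -0.273   0.0695]
[ 0.5876 -0.0285  0.056 ]
[ 0.4919 -0.1401  0.056 ]
len 0.19928087586364565 0.1484069463726916 0.1470919968898579 yaw -41.748600328163846 centre [ 0.61410147 -0.15064351  0.06275   ]
((615.7415161132812, -149.01255798339844), (149.9398651123047, 200.8013458251953), 48.633975982666016) 1116
lip ((682.1115112304688, -207.51467895507812), (149.17453002929688, 23.372825622558594), 48.92821502685547)
flap [-0.07077219 -0.05609085  0.07823644] [0.07712173 0.06095139 0.18670504]
0.1 1 [-0.056  0.054  0.101] [-0.056  0.054  0.101]
0.11 1 [-0.057  0.057  0.111] [-0.057  0.057  0.111]
0.12 1 [-0.058  0.061  0.123] [-0.058  0.061  0.123]
0.13 1 [-0.058 -0.055  0.131] [-0.058 -0.055  0.131]
0.14 35 [-0.071 -0.05   0.143] [-0.06   0.048  0.15 ]
0.15 61 [-0.07  -0.044  0.15 ] [-0.063  0.047  0.16 ]
0.16 49 [-0.066 -0.045  0.16 ] [-0.058  0.056  0.169]
0.17 37 [-0.063 -0.051  0.17 ] [-0.058  0.052  0.18 ]
0.18 45 [-0.064 -0.056  0.18 ] [-0.061  0.061  0.187]
scene flap 1112 [[-0.06324581 -0.05605676  0.07699415]
 [-0.05438624  0.00107927  0.13482642]
 [-0.04688155  0.05863765  0.18532697]]
[-0.09870265 -0.04130872]
lip scene [ 0.07656647 -0.07236456  0.06703978] [0.10239517 0.07522242 0.0729862 ]
```

The enlarged crops confirm the grey case: grip inside at top px (373,160), flap standing about 96° open, lip at the upper right. Fitted pose is centre (0.615, -0.150), yaw about -41.4°. It measures 200×150 mm with the lip at 69.5 mm, which matches the description. I'll bring the closed fingers high up to a point behind the flap, with tool x along case -x.

Emit:
servo_tool([
  [-0.51,0.466,-0.02],
  [-0.51,0.466,-0.02],
  [-0.51,0.466,-0.02],
  [-0.51,0.466,-0.02],
  [-0.51,0.466,-0.02],
  [-0.51,0.466,-0.02],
  [-0.51,0.466,-0.02],
  [-0.51,0.466,-0.02],
  [-0.51,0.466,-0.02],
  [-0.51,0.466,-0.02],
], grip=[1,1,1,1,1,1,1,1,1,1], turn=[0.953,0.953,0.953,0.953,0.953,0.953,0.953,0.953,0.953,0.953], newtons=10)

```text
time_s: 0.93
tcp_pos: [0.3762, -0.3326, 0.2379]
eef_rot: [180.0, -0.0, 138.5]
contact_force: [0.7, -1.0, -0.6]
gripper_width: 0.0263
```

```bash
cat >> h.py <<'E'
C=np.array([.615,-.150,0]); YAW=np.radians(-41.4)
def case():
    from plant import r
    from scipy.spatial.transform import Rotation as Ro
    s=r.get_state(); Rz=Ro.from_euler('z',YAW).as_matrix()
    print('t',round(s['time_s'],2),'case xyz mm',(Rz.T@(s['tcp_pos']-C)*1000).round(1),'rot',s['eef_rot'].round(2),'F case',(Rz.T@s['contact_force']).round(1),'w',round(s['gripper_width'],4),'j',s['joints'].round(0))
    return s
E
python3 -c "
from h import *
case()"
```

```text
t 0.93 case xyz mm [ -58.4 -294.9  237.9] rot [ 1.8000e+02 -1.0000e-02  1.3846e+02] F case [ 1.2 -0.3 -0.6] w 0.0263 j [ -19.    4.  -20.   -0.  -67. -113.]
```

Emit:
servo_tool([
  [0.052,0.1,0],
  [0.052,0.2,0],
  [0.052,0.295,0],
  [0.052,0.295,0],
  [0.052,0.295,0],
  [0.052,0.295,0],
  [0.052,0.295,0],
  [0.052,0.295,0],
  [0.052,0.295,0],
  [0.052,0.295,0],
], grip=[1,1,1,1,1,1,1,1,1,1], turn=[0,0,0,0,0,0,0,0,0,0])

```text
time_s: 1.77
tcp_pos: [0.5315, -0.078, 0.2373]
eef_rot: [-179.9, -0.1, 138.7]
contact_force: [-0.1, 0.7, -0.1]
gripper_width: 0.0007
```

Run:
```python
from h import *
from plant import capture
case()
for n in ['top','scene']:
    p,d=capture(n); cv2.imwrite(f'pics/{n}1.png',p)
p,d=capture('wrist');cv2.imwrite('pics/w1.png',p)
```

```text
t 1.77 case xyz mm [-110.2   -1.2  237.3] rot [-1.7993e+02 -6.0000e-02  1.3871e+02] F case [-0.5  0.4 -0.1] w 0.0007 j [  13.    7.  -16.   -0.  -67. -144.]
```

View pics/scene1.png

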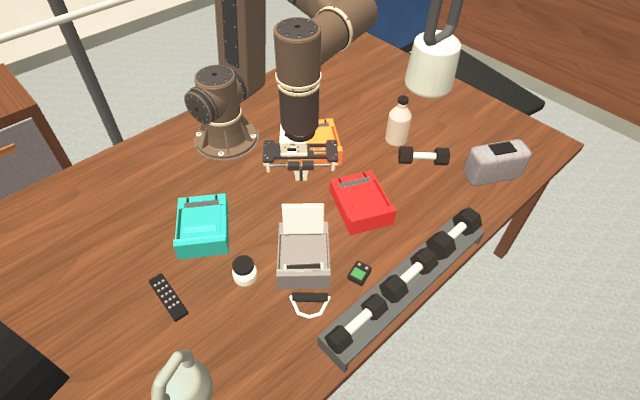

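View pics/w1.png

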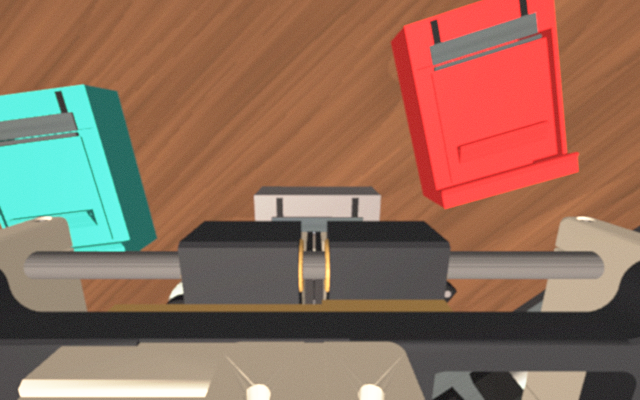

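The closed fingers are clear behind the flap: scene px (302,170), flap at (303,219). Lowering behind it.

Emit:
servo_tool([
  [0,0.001,0.03],
  [0,0.001,0.06],
  [0,0.001,0.09],
  [0,0.001,0.102],
  [0,0.001,0.102],
  [0,0.001,0.102],
], grip=[1,1,1,1,1,1], turn=[0,0,0,0,0,0])

```text
time_s: 2.42
tcp_pos: [0.532, -0.0789, 0.1361]
eef_rot: [-179.9, -0.0, 138.6]
contact_force: [-0.7, -0.8, 0.5]
gripper_width: 0.0002
```

Run:
```python
from h import *
from plant import capture
case()
p,d=capture('scene'); cv2.imwrite('pics/s2.png',cv2.resize(p[110:310,220:400],None,fx=3,fy=3,interpolation=2))
```

```text
t 2.42 case xyz mm [-109.3   -1.6  136.1] rot [-1.7994e+02 -1.0000e-02  1.3856e+02] F case [ 0.  -1.1  0.5] w 0.0002 j [  12.   12.  -24.    0.  -54. -144.]
```

View pics/s2.png

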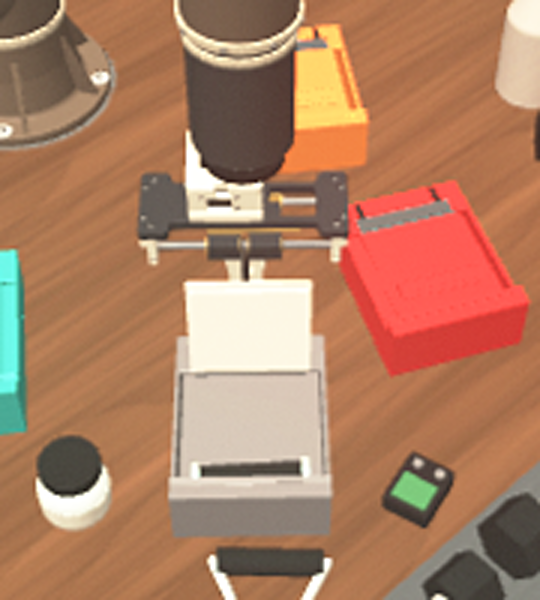

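The fingers are behind the flap with nothing touching. Starting the fold, down to about 60°.

Emit:
servo_tool([
  [-0.014,0.001,0],
  [-0.026,0.001,0],
  [-0.037,0.001,0.001],
  [-0.049,0.001,0.003],
  [-0.059,0.001,0.005],
  [-0.069,0.001,0.01],
  [-0.081,0.001,0.015],
  [-0.081,0.001,0.015],
  [-0.081,0.001,0.015],
], grip=[1,1,1,1,1,1,1,1,1], turn=[0,0,0,0,0,0,0,0,0])

```text
time_s: 3.22
tcp_pos: [0.5938, -0.1313, 0.1198]
eef_rot: [-179.9, -0.1, 138.6]
contact_force: [0.4, -0.1, -0.3]
gripper_width: 0.0002
```

Run:
```python
from h import *
from plant import capture
case()
p,d=capture('scene'); cv2.imwrite('pics/s3.png',cv2.resize(p[110:310,220:400],None,fx=3,fy=3,interpolation=2))
```

```text
t 3.22 case xyz mm [-28.3  -0.  119.8] rot [-1.7992e+02 -8.0000e-02  1.3856e+02] F case [ 0.3  0.2 -0.3] w 0.0002 j [   6.   19.  -16.   -0.  -55. -137.]
```

View pics/s3.png

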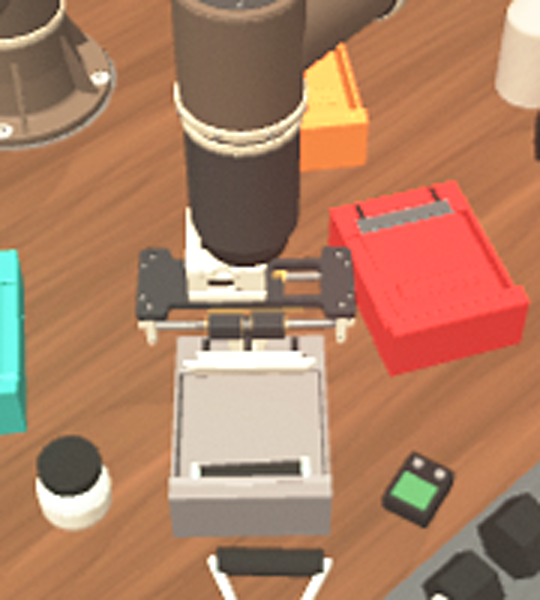

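The flap is being pushed over and now stands about 55–60°, seen edge-on at crop px (255,360). Force is near zero. Continuing along the arc to almost flat.

Emit:
servo_tool([
  [-0.008,0,0.005],
  [-0.015,0,0.01],
  [-0.021,0,0.016],
  [-0.026,0,0.023],
  [-0.03,0,0.031],
  [-0.034,0,0.039],
  [-0.036,0,0.046],
  [-0.037,0,0.053],
  [-0.037,0,0.056],
  [-0.037,0,0.056],
], grip=[1,1,1,1,1,1,1,1,1,1], turn=[0,0,0,0,0,0,0,0,0,0])

```text
time_s: 4.1
tcp_pos: [0.6211, -0.1552, 0.0639]
eef_rot: [-179.9, -0.1, 138.6]
contact_force: [-1.0, -0.1, -0.5]
gripper_width: 0.0004
```

Run:
```python
from h import *
from plant import capture
case()
p,d=capture('scene'); cv2.imwrite('pics/s4.png',cv2.resize(p[170:310,220:400],None,fx=4,fy=4,interpolation=2))
case()
```

```text
t 4.1 case xyz mm [ 8.   0.1 63.9] rot [-1.7994e+02 -6.0000e-02  1.3862e+02] F case [-0.7 -0.7 -0.5] w 0.0004 j [   3.   25.  -15.   -0.  -50. -135.]
t 4.15 case xyz mm [ 8.   0.2 64.5] rot [-1.7996e+02 -5.0000e-02  1.3862e+02] F case [-1.6  0.2  0.7] w 0.0004 j [   3.   25.  -15.   -0.  -50. -135.]
```

View pics/s4.png

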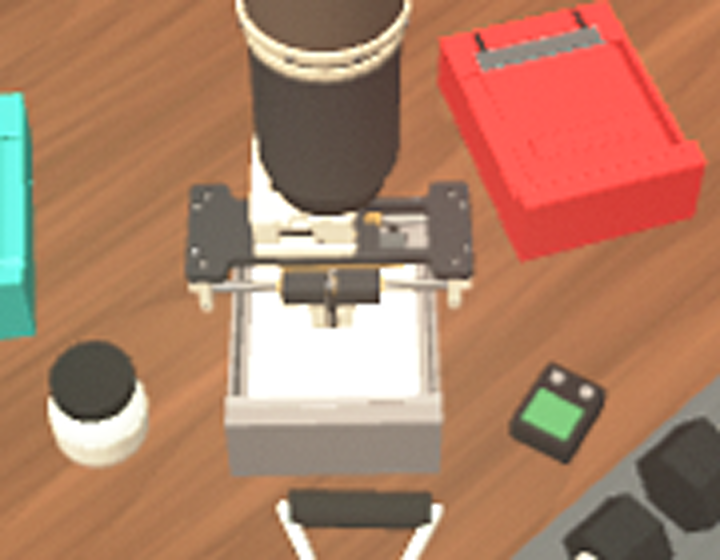

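The flap is nearly flat, with its edge just before the lip at crop px (335,400). Now pressing gently and reading the force.

Emit:
servo_tool([
  [0,0,0.001],
  [0,0,0.002],
  [0,0,0.003],
  [0,0,0.003],
], grip=[1,1,1,1], turn=[0,0,0,0])

```text
time_s: 4.48
tcp_pos: [0.6217, -0.1551, 0.0629]
eef_rot: [180.0, 0.0, 138.6]
contact_force: [-3.3, 1.4, 6.5]
gripper_width: 0.0003
```

```bash
python3 -c "
from h import *
case()"
```

```text
t 4.48 case xyz mm [ 8.4  0.6 62.9] rot [1.7999e+02 3.0000e-02 1.3864e+02] F case [-3.4 -1.1  6.5] w 0.0003 j [   3.   25.  -15.    0.  -49. -135.]
```

6.5 N on the flat face at z = 62.9 mm, where 63.0 is expected. Sliding forward to the step, pressing slightly harder.

Emit:
servo_tool([
  [0,0,0.001],
  [-0.003,0,0.001],
  [-0.006,0,0.001],
  [-0.009,0,0.001],
  [-0.012,0,0.001],
  [-0.015,0,0.001],
  [-0.015,0,0.001],
], grip=[1,1,1,1,1,1,1], turn=[0,0,0,0,0,0,0])

```text
time_s: 5.07
tcp_pos: [0.6334, -0.1654, 0.0627]
eef_rot: [180.0, 0.1, 138.6]
contact_force: [-3.8, -0.5, 9.1]
gripper_width: 0.0006
```

Run:
```python
from h import *
from plant import capture
case()
p,d=capture('scene'); cv2.imwrite('pics/s5.png',cv2.resize(p[200:300,250:370],None,fx=6,fy=6,interpolation=2))
```

```text
t 5.07 case xyz mm [24.   0.7 62.7] rot [1.7997e+02 8.0000e-02 1.3865e+02] F case [-2.6 -2.9  9.1] w 0.0006 j [   2.   27.  -13.    0.  -50. -134.]
```

View pics/s5.png

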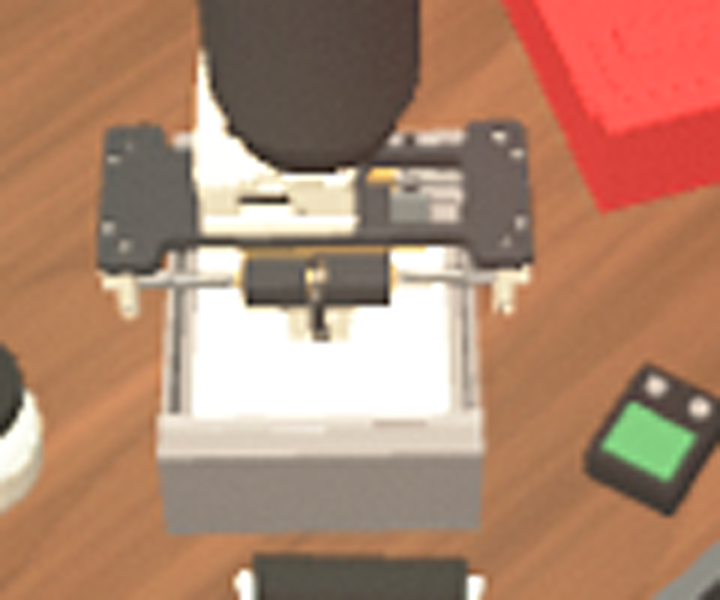

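Emit:
servo_tool([
  [-0.002,0,0.001],
  [-0.004,0,0.001],
  [-0.006,0,0.001],
  [-0.008,0,0.001],
  [-0.01,0,0.001],
  [-0.01,0,0.001],
], grip=[1,1,1,1,1,1], turn=[0,0,0,0,0,0])

```text
time_s: 5.62
tcp_pos: [0.6387, -0.1705, 0.0619]
eef_rot: [-180.0, -0.1, 138.6]
contact_force: [-10.1, 8.8, 18.9]
gripper_width: 0.001
```

```bash
python3 -c "
from h import *
case()"
```

```text
t 5.62 case xyz mm [31.3  0.3 61.9] rot [-1.7997e+02 -1.4000e-01  1.3864e+02] F case [-13.4  -0.1  18.9] w 0.001 j [   2.   27.  -12.   -0.  -51. -133.]
```

The step is engaged (Fx -13 N, Fz 19 N). Pushing further at the same press depth.

Emit:
servo_tool([
  [-0.002,0,0],
  [-0.004,0,0],
  [-0.006,0,0],
  [-0.008,0,0],
  [-0.009,0,0],
  [-0.01,0,0],
  [-0.01,0,0],
], grip=[1,1,1,1,1,1,1], turn=[0,0,0,0,0,0,0])

```text
time_s: 6.2
tcp_pos: [0.6462, -0.1772, 0.0617]
eef_rot: [-180.0, -0.1, 138.6]
contact_force: [-9.9, 7.7, 17.2]
gripper_width: -0.0
```

Run:
```python
from h import *
from plant import capture
case()
p,d=capture('scene'); cv2.imwrite('pics/s6.png',cv2.resize(p[200:300,250:370],None,fx=6,fy=6,interpolation=2))
```

```text
t 6.2 case xyz mm [41.4  0.2 61.7] rot [-1.7996e+02 -1.4000e-01  1.3864e+02] F case [-12.5  -0.7  17.2] w -0.0 j [   1.   28.  -11.   -0.  -51. -133.]
```

View pics/s6.png

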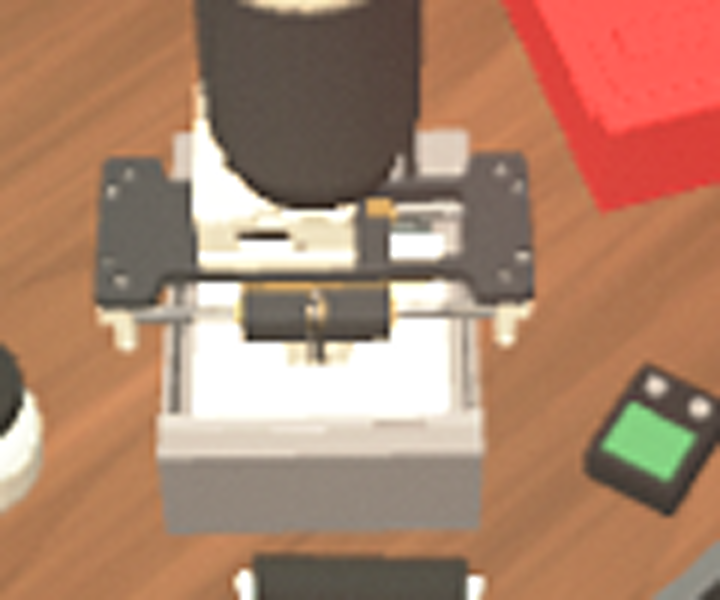

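The edge is sliding under the lip and the force is steady. Pushing on to the stop.

Emit:
servo_tool([
  [-0.001,0,0],
  [-0.002,0,0],
  [-0.003,0,0],
  [-0.004,0,0],
  [-0.005,0,0],
  [-0.005,0,0],
], grip=[1,1,1,1,1,1], turn=[0,0,0,0,0,0])

```text
time_s: 6.75
tcp_pos: [0.647, -0.1782, 0.061]
eef_rot: [-179.9, -0.5, 138.6]
contact_force: [-17.8, 19.4, 23.0]
gripper_width: 0.0002
```

```bash
python3 -c "
from h import *
case()"
```

```text
t 6.75 case xyz mm [42.6 -0.1 61. ] rot [-179.88   -0.48  138.61] F case [-26.2   2.8  23. ] w 0.0002 j [   1.   28.  -10.   -0.  -52. -132.]
```

Emit:
servo_tool([
  [-0.001,0,0],
  [-0.002,0,0],
  [-0.003,0,0],
  [-0.003,0,0],
], grip=[1,1,1,1], turn=[0,0,0,0])

```text
time_s: 7.08
tcp_pos: [0.647, -0.1786, 0.0605]
eef_rot: [-179.8, -0.7, 138.6]
contact_force: [-25.3, 27.3, 27.0]
gripper_width: 0.0004
```

```bash
python3 -c "
from h import *
case()"
```

```text
t 7.08 case xyz mm [42.9 -0.3 60.5] rot [-179.81   -0.73  138.59] F case [-37.1   3.7  27. ] w 0.0004 j [   1.   28.  -10.   -0.  -52. -132.]
```

Hard stop: an extra 3 mm commanded gave 0.3 mm and Fx rose to 37 N. I'll unload the push while lifting off, so the flap isn't dragged back.

Emit:
servo_tool([
  [0.003,0,-0.001],
  [0.005,0,-0.003],
  [0.006,0,-0.006],
  [0.007,0,-0.012],
  [0.009,0,-0.02],
  [0.012,0,-0.04],
  [0.015,0,-0.07],
  [0.03,0,-0.1],
  [0.06,0,-0.13],
  [0.1,0,-0.15],
], grip=[1,1,1,1,1,1,1,1,1,1], turn=[0,0,0,0,0,0,0,0,0,0])

```text
time_s: 7.92
tcp_pos: [0.5831, -0.1204, 0.2118]
eef_rot: [179.9, 0.2, 138.5]
contact_force: [0.8, 1.4, 1.1]
gripper_width: 0.0007
```

Emit:
servo_tool([
  [0.04,0,-0.02],
  [0.08,0,-0.04],
  [0.1,0,-0.04],
  [0.1,0,-0.04],
  [0.1,0,-0.04],
  [0.1,0,-0.04],
  [0.1,0,-0.04],
], grip=[1,1,1,1,1,1,1], turn=[0,0,0,0,0,0,0])

```text
time_s: 8.5
tcp_pos: [0.5069, -0.054, 0.2482]
eef_rot: [-180.0, 0.0, 138.6]
contact_force: [-0.1, -0.2, -0.1]
gripper_width: 0.0005
```

Run:
```python
from h import *
from plant import capture,calibration
case()
p,d=capture('scene'); cv2.imwrite('pics/s7.png',p); c=calibration('scene')
cv2.imwrite('pics/s7c.png',cv2.resize(p[195:325,225:385],None,fx=5,fy=4.5,interpolation=2)[:600,:800])
t,dt=capture('top'); ct=calibration('top'); cv2.imwrite('pics/t7.png',cv2.resize(t[100:240,290:500],None,fx=3.5,fy=3.5,interpolation=2))
Rz=np.array([[np.cos(YAW),-np.sin(YAW),0],[np.sin(YAW),np.cos(YAW),0],[0,0,1]])
for n,dd,cc in(('scene',d,c),('top',dt,ct)):
    q=(world(dd,cc)-C)@Rz
    m=(abs(q[...,1])<.05)&(q[...,0]>-.1)&(q[...,0]<.1)&(q[...,2]>.04)&(dd>0)&(q[...,2]<.09)
    Q=q[m]
    for x in np.arange(-.1,.1,.01):
        g=(Q[:,0]>=x)&(Q[:,0]<x+.01)
        if g.any(): print(n,round(x*1000),g.sum(),(np.percentile(Q[g,2],[5,50,95])*1000).round(1))
```

```text
t 8.5 case xyz mm [-144.5    0.5  248.2] rot [-1.7999e+02  1.0000e-02  1.3859e+02] F case [ 0.1 -0.2 -0.1] w 0.0005 j [  16.    4.  -18.    0.  -68. -147.]
scene -100 74 [52.2 54.8 58.2]
scene -90 81 [51.3 55.3 57.8]
scene -80 86 [51.4 54.9 58.5]
scene -70 92 [51.5 55.1 59.1]
scene -60 61 [54.  57.3 61.8]
scene -50 91 [55.3 58.7 62.6]
scene -40 65 [57.2 60.1 64.1]
scene -30 93 [59.1 62.7 65.8]
scene -20 93 [59.4 63.4 66.3]
scene -10 97 [59.3 62.7 66.3]
scene 0 95 [59.9 62.8 65.8]
scene 10 96 [60.6 62.9 66.1]
scene 20 100 [60.  63.8 66.8]
scene 30 92 [59.6 63.4 66.9]
scene 40 56 [61.2 63.9 66.9]
scene 50 107 [67.1 72.6 76.5]
scene 60 141 [63.9 69.3 74.5]
scene 70 89 [61.4 67.5 71.1]
scene 80 118 [64.9 68.9 72.2]
scene 90 231 [43.1 63.3 71.1]
top -10 8 [60.1 63.9 66.2]
top 0 66 [59.  62.4 66.2]
top 10 114 [59.9 63.2 66.5]
top 20 107 [60.1 63.2 66.3]
top 30 115 [60.5 63.7 67.1]
top 40 113 [60.5 63.8 66.5]
top 50 126 [61.7 71.9 76.1]
top 60 102 [63.9 69.6 72.9]
top 70 121 [62.1 66.2 72.3]
top 80 105 [64.7 68.5 72.7]
top 90 112 [65.7 68.9 72.7]
```

View pics/s7c.png

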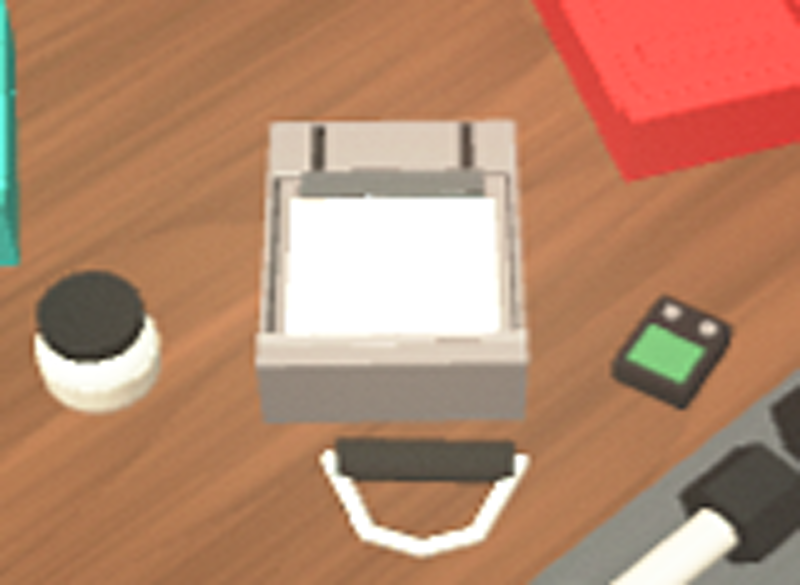

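View pics/t7.png

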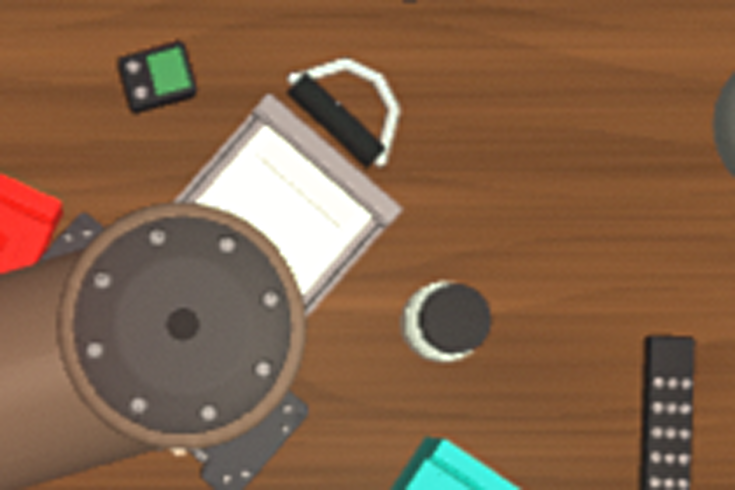

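Run:
```python
from h import *
from plant import capture,calibration
t,dt=capture('top'); ct=calibration('top'); s,ds=capture('scene')
Rz=np.array([[np.cos(YAW),-np.sin(YAW),0],[np.sin(YAW),np.cos(YAW),0],[0,0,1]])
q=(world(dt,ct)-C)@Rz; m=(abs(q[...,1])<.04)&(abs(q[...,0]-.05)<.03)&(q[...,2]>.04)
Q=q[m]
for x in np.arange(.044,.064,.002):
    g=abs(Q[:,0]-x)<.001; print(round(x*1000),g.sum(),np.median(Q[g,2]*1000).round(1))
a=cv2.imread('pics/scene0.png'); D=cv2.absdiff(a,s).max(2)>40
n,_,st,_=cv2.connectedComponentsWithStats(D.astype(np.uint8))
print([list(x) for x in st[1:] if x[4]>4])
case()
```

```text
44 18 64.1
46 17 64.3
48 14 63.0
50 19 63.9
52 37 67.8
54 20 73.1
56 13 74.1
58 18 71.9
60 16 71.7
62 19 71.0
64 14 70.8
[[np.int32(0), np.int32(0), np.int32(132), np.int32(227), np.int32(11111)], [np.int32(176), np.int32(0), np.int32(42), np.int32(68), np.int32(1410)], [np.int32(232), np.int32(0), np.int32(15), np.int32(72), np.int32(527)], [np.int32(241), np.int32(0), np.int32(22), np.int32(62), np.int32(624)], [np.int32(264), np.int32(0), np.int32(93), np.int32(170), np.int32(8260)], [np.int32(346), np.int32(0), np.int32(12), np.int32(2), np.int32(13)], [np.int32(358), np.int32(0), np.int32(14), np.int32(21), np.int32(190)], [np.int32(76), np.int32(56), np.int32(7), np.int32(9), np.int32(18)], [np.int32(236), np.int32(64), np.int32(37), np.int32(60), np.int32(1025)], [np.int32(218), np.int32(67), np.int32(17), np.int32(22), np.int32(69)], [np.int32(183), np.int32(71), np.int32(16), np.int32(29), np.int32(247)], [np.int32(236), np.int32(79), np.int32(2), np.int32(3), np.int32(5)], [np.int32(206), np.int32(90), np.int32(8), np.int32(5), np.int32(12)], [np.int32(191), np.int32(95), np.int32(8), np.int32(7), np.int32(41)], [np.int32(201), np.int32(97), np.int32(5), np.int32(5), np.int32(5)], [np.int32(221), np.int32(96), np.int32(3), np.int32(10), np.int32(14)], [np.int32(185), np.int32(99), np.int32(32), np.int32(26), np.int32(315)], [np.int32(1), np.int32(104), np.int32(4), np.int32(4), np.int32(7)], [np.int32(218), np.int32(112), np.int32(3), np.int32(7), np.int32(9)], [np.int32(281), np.int32(203), np.int32(44), np.int32(31), np.int32(1270)], [np.int32(282), np.int32(235), np.int32(43), np.int32(34), np.int32(1360)]]
t 8.7 case xyz mm [-1.447e+02  2.000e-01  2.476e+02] rot [-1.7993e+02 -4.0000e-02  1.3856e+02] F case [ 0.8 -0.7  0.1] w 0.0009 j [  16.    4.  -18.    0.  -68. -147.]
```

The step face sits at case x of about 52–53 mm, which is home (53). The flap's outer face is flat at 63–64 mm. In the scene view only the arm and the flap have changed. Handing in.

```bash
python3 -c "
from plant import order
print(order.close_job())"
```

```text
the job is handed in; nothing more can be done
None
```

The grey case is closed: the flap lies flat with its edge fully under the lip, and it stayed there after I lifted the fingers off. I folded it over from behind with the closed fingertips, never pinching it. I then pressed it flat and pushed it at the step until it hit the stop. The job was handed in at about 8.7 s.

- **At the stop:** an extra 3 mm of commanded push moved the tool only 0.3 mm. The last reading was about 37 N along the push and 27 N down, from the fingers only.
- **After letting go:** the step face measured at case x of about 52–53 mm, where 53 is home. The flap's outer face measured 63–64 mm high, where 63 is flat. The measured force on the tool was about zero.
- **Surroundings:** comparing the scene picture with the first one showed changes only at the flap and the arm. The loose grip is now hidden under the flap, so I could not check it directly.

No check failed or disagreed beyond the camera's roughly 2 mm accuracy.

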